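# Shut the gasketed dry-storage tub

### The job

Put the loose blue lid squarely on the grey dry-storage tub and press its ends down against the rubber seal until both yellow catches have snapped home over its edge, so that it stays shut when you let go. Lean on it with no more than 3 or 4 kg of push, and leave the other things on the bench where they are.

Things in the scene. Friction and masses are not known exactly. Their poses are not given: they have to be found in the camera images.
- tub: Open grey plastic storage tub, fixed, on a stack of brown card pads 10 to 40 mm high. 126 x 186 mm over its rim, 78 mm high, with a black foam-rubber seal standing 8.5 mm proud of the rim; tubes and a carton in it lie below 50 mm. Origin: centre of its underside, on top of the pads; z up, y along its long side. The opening inside the rim is 102 x 162 mm.
- tub_seat (a point): Point on the tub's centre line, 57.5 mm above its origin, axes as the tub's: where the lid's origin lies when the lid is shut and both catches hold it (the lid fits either way round).
- lid: Loose blue plastic lid, about 0.3 kg, a 140 x 200 x 5 mm plate with a tapered skirt 24 mm deep under it (98 x 158 mm at the plate, 91 x 151 mm at its foot) that drops into the tub's opening with 2 mm play all round. Starts right way up on the bench, on its skirt. Origin: centre of the foot of the skirt; z up, y along its long side; the plate's underside is 24 mm and its top 29 mm above the origin.
- lid_handle (a point): Centre of the top of the lid's black handle, a solid bar 20 mm wide (along the lid's x), 90 mm long (along the lid's y) and 26 mm tall, in the middle of the lid; 55 mm above the lid's origin.
- lid_end_1 (a point): Centre of the pale thumb pad (64 x 24 mm) at the lid's +y end, on its top face, 74 mm from the middle: the place to press that end.
- lid_end_2 (a point): The same at the lid's -y end.
- catch_a (a joint): Yellow sprung catch, 60 mm wide, on the tub's +y end, turning about a pivot 40 mm above the tub's origin. 0 = upright, at rest, its hook reaching 5.5 mm in over the lid's edge; positive = hook pushed outwards (rad; about 0.12 lets the edge pass). A lid laid on the tub first rests on the two sloping hooks, about 12 mm above its shut height; 5 to 10 N on an end pushes that hook aside.
- catch_a_nose (a point): Inner lower edge of catch_a's hook, 86.5 mm above the tub's origin; the lid's top lies just under it when caught. With the hook aside the lid meets the seal, which stands 5 mm above the shut height, yields slowly and pushes back with up to 24 N per end before the hook springs home over the edge; 2 mm lower the lid is hard down. Let go too soon and the end rises again.
- catch_b (a joint): The like catch on the tub's -y end.
- catch_b_nose (a point): Inner lower edge of catch_b's hook.
- parts_bin: Open cardboard bin of tubes, 90 x 130 x 60 mm, 0.5 kg, loose; origin under its centre. Leave it alone.
- tape: Roll of brown packing tape lying flat, 96 mm across and 48 mm high, loose; origin under its centre. Leave it alone.
- silica_jar: Orange jar with a white cap, 64 mm across and 85 mm high, loose; origin under its centre. Leave it alone.

How it is judged:
By the outcome, as a careful person would: the job done as asked, in the order asked, and still so for the second after the job is handed in, with the robot touching nothing.
It also fails if it takes over 58 s, if anything falls off the work surface, if the arm or the gripper's body presses on something with over 40 N, if the wrist force passes 120 N, or if a joint passes its speed limit or range.

### The arm

A 6-joint arm with a two-finger parallel gripper is mounted at the origin on the work surface. World frame = base frame: x ahead of the robot, y to its left, z up, the work surface at z = 0. Lengths are in mm, angles in rad, forces in N, time in s.
With the tool pointing down it reaches from about 350 to 975 mm from the base axis. Payload 7.1 kg.
Tool frame: the origin (TCP) lies on the mounting face of the last link; the fingertips stand 182 mm ahead of it and the grasp point (between the pads) lies 163 mm ahead of it (ctrl.tcp_to_tips is the distance from the TCP to the fingertips, in mm); z points along the fingers, y is the direction in which the jaws open and shut (so a half turn about z gives the same grasp; the last joint's range is limited). The gripper opens to 88 mm and grips with 3 to 60 N. Pads are 20 mm wide; open, the fingers measure 115 mm over their backs; the gripper's body (75 mm by 178 mm) begins 61 mm behind the grasp point.
Start: joints at [1.197, 0.423, 1.63, -0, 1.089, -0.019], TCP at [217.095, 586.068, 404.675] pointing down, gripper open.
Joint ranges: [-3, 3], [-0.9, 2.11], [0.09, 2.58], [-1.31, 4.45], [0.11, 2.69], [-2.54, 2.54]. Speed limits (rad/s): [2.39, 2.39, 3.01, 3.14, 3.14, 3.14].

### API

Orientations are given as a rotation vector (axis times angle).
In Python, from workcell import ctrl gives the robot as it stands. The module is installed in compiled form; this text tells all that it offers.
- The arm moves only by the tool send_rows, never from a script. Its argument "commands" is a list of rows, each an object with "translation": the shift along the world's x, y, z normalised to -1 to 1, where 1 is 0.1 m, a list of three; "twist": the turn, a rotation vector about the world's x, y, z normalised to -1 to 1, where 1 is 0.5 rad, a list of three. A call has exactly 10 rows; each row is the pose to reach, as a shift and turn from the pose commanded when the call began; what a row does not reach only later rows make up. A row lasts 1/10 s, in which the tool goes at most 50 mm and 8.59 degrees, less where a joint would pass 70% of its speed; a pose out of reach is approached as far as the arm can. A call with a number of a shift or a turn outside -1 to 1 is refused whole. A call with a gripper value outside its range is refused whole. "grip" is the closure, from -1 (fully open) to 1 (shut), set as the call begins (left out, the last holds). The fingers move at their own pace and stop on an object; the grip force is fixed at half the most. Time passes only in rows, so rows that repeat a pose let the fingers close, or fill a call up. It gives the time, the measured TCP pose, the force and the opening at its end, in the units of the state.
- ctrl.get_obs(): the state, without advancing time (a new reading comes with each control period).
- ctrl.get_image(name): name is "side" or "top"; returns a dict with "img" (400x640x3 uint8, red, green, blue), "intrinsics" (3x3 intrinsics, pixels), "cam_to_world" (4x4, takes a point from camera to world coordinates). Camera axes: x right, y down, z forward; pixel columns grow to the right and rows downward; lengths in mm; the calibration is good to about 2 mm. A picture is of the moment at which its call begins. There is no depth.
- ctrl.close_job(): hands the job in, once; it reports no verdict.
The state is a dict: "t": time; "qpos": joint angles; "qvel": joint speeds; "joint_torque": joint torques, N m; "ee_pos": TCP position; "orientation": TCP orientation; "ft_force": force on the tool from outside, world axes, zero at the start; "moment": the same for the moment, N m; "width": finger opening in mm.
Only numpy, scipy, OpenCV 4.12 (cv2) and the standard library are available. Lean on these libraries where they do the work, as an engineer would, in place of code of your own. Each camera call takes 0.05 s, during which the arm holds its last target. There are 200 camera calls.

## Working session

There is one attempt and no reset: what is moved stays moved. The work goes in short steps, Python scripts to look and compute and a tool call to move; the robot and the scene stay as the last step left them, time stands still between calls to the robot, and variables do not carry over. Pictures are saved under pics/ and viewed, about 8 in all and at most 12, crops included, and the job is handed in when it is done.

Besides the shell and the picture viewer there is one more tool, called after "Call:" by a JSON object that holds its "method" and its "body", one argument or row to a line. send_rows: Moves the arm, as the interface text tells. Its arguments: {"type":"object","properties":{"commands":{"type":"array","items":{"type":"object","properties":{"translation":{"type":"array","items":{"type":"number"}},"twist":{"type":"array","items":{"type":"number"}}}}},"grip":{"type":"number"}},"required":["commands"]}

```bash
mkdir -p pics; cat > h.py <<'E'
from workcell import ctrl
import cv2, numpy as np
def snap(n,tag):
    d=ctrl.get_image(n); cv2.imwrite(f'pics/{tag}.png',cv2.cvtColor(d['img'],cv2.COLOR_RGB2BGR))
    np.savez(f'pics/{tag}.npz',K=d['intrinsics'],T=d['cam_to_world']); return d
def back(tag,uv,z):
    d=np.load(f'pics/{tag}.npz'); uv=np.atleast_2d(np.array(uv,float))
    r=np.c_[uv,np.ones(len(uv))]@np.linalg.inv(d['K']).T@d['T'][:3,:3].T; o=d['T'][:3,3]
    return o+r*((z-o[2])/r[:,2])[:,None]
def proj(tag,P):
    d=np.load(f'pics/{tag}.npz'); P=np.atleast_2d(P)
    c=(P-d['T'][:3,3])@d['T'][:3,:3]; q=c@d['K'].T; return q[:,:2]/q[:,2:]
E
python3 - <<'E'
from h import *
for n in('top','side'):
    d=snap(n,n+'0'); print(d['intrinsics'].round(1).tolist(),d['cam_to_world'].round(3).tolist())
print(ctrl.get_obs())
E
```

```text
[[504.1, 0.0, 316.5], [0.0, 504.1, 203.4], [0.0, 0.0, 1.0]] [[0.009, -0.995, 0.097, 502.966], [-1.0, -0.01, -0.013, -3.141], [0.014, -0.097, -0.995, 1268.682], [0.0, 0.0, 0.0, 1.0]]
[[377.9, 0.0, 322.7], [0.0, 377.9, 192.9], [0.0, 0.0, 1.0]] [[0.962, -0.158, 0.223, 427.307], [-0.273, -0.611, 0.743, -636.798], [0.019, -0.776, -0.631, 646.261], [0.0, 0.0, 0.0, 1.0]]
{'t': 0.1, 'qpos': array([ 1.19700317e+00,  4.23739171e-01,  1.63062501e+00,  6.43422773e-06,
        1.08861557e+00, -1.89838415e-02]), 'qvel': array([-7.61014257e-04, -2.40449273e-03, -3.38410068e-03,  1.77748180e-03,
        5.26659518e-05,  5.27286507e-04]), 'joint_torque': array([-4.19330681e-04, -5.45614600e+01, -2.74324161e+01,  6.44743466e-02,
        1.88028667e-02, -5.51915070e-05]), 'ee_pos': array([217.00169384, 585.83774346, 403.99053868]), 'orientation': array([-5.54370066e-01, -3.09201197e+00,  2.13502948e-03]), 'ft_force': array([-0.11304998, -0.13378724,  0.78847917]), 'moment': array([ 0.00683133, -0.00934235, -0.00161889]), 'width': 87.75313422141221}
```

View pics/top0.png

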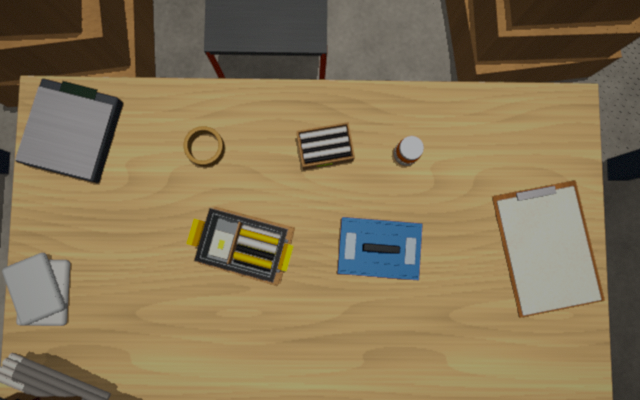

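View pics/side0.png

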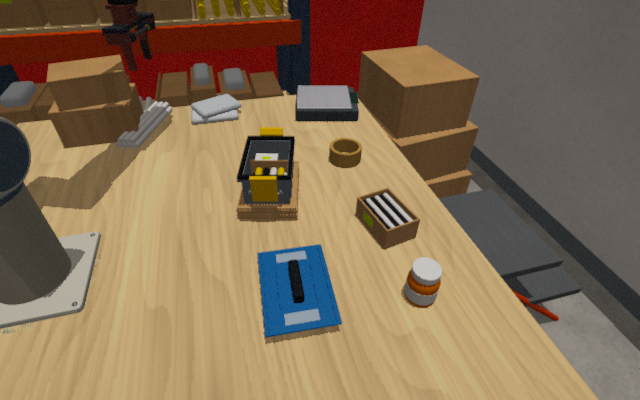

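Top picture: tub at about (243,245) with yellow catches at (195,232) and (286,257); lid at (380,248), handle (381,248). The side picture shows the same, with nothing close to the tub or lid. I'll zoom in on the tub and segment the lid.

```bash
python3 - <<'E'
from h import *
t=cv2.imread('pics/top0.png'); s=cv2.imread('pics/side0.png')
a=cv2.resize(t[195:295,180:305],None,fx=5,fy=5,interpolation=cv2.INTER_CUBIC)
b=cv2.resize(s[120:220,230:305],None,fx=5,fy=5,interpolation=cv2.INTER_CUBIC)
c=np.hstack([cv2.resize(a,None,fx=.68,fy=.68),cv2.resize(b,None,fx=.68,fy=.68)]); 
cv2.imwrite('pics/crop1.png',cv2.resize(c,None,fx=1.17,fy=1.17)); print(c.shape)
hsv=cv2.cvtColor(t,cv2.COLOR_BGR2HSV)
def big(m): 
    cs=cv2.findContours(m,0,2)[0]; return max(cs,key=cv2.contourArea)
m=cv2.inRange(hsv,(95,110,40),(125,255,255)); m[:,:320]=0
cn=big(m); r=cv2.minAreaRect(cn); p=cv2.boxPoints(r); print(r,p.round(1).tolist())
w=back('top0',p,29); print(w.round(1).tolist(),w.mean(0), [np.linalg.norm(w[i]-w[i-1]).round(1) for i in range(4)])
# sub-pixel via contour world minAreaRect
W=back('top0',cn[:,0],29)[:,:2].astype(np.float32); print(cv2.minAreaRect(W))
# handle
g=cv2.cvtColor(t,cv2.COLOR_BGR2GRAY)
m=((g<45)*255).astype(np.uint8); m[:,:355]=0;m[:,405:]=0;m[:235]=0;m[265:]=0
H=big(m);W=back('top0',H[:,0],55)[:,:2].astype(np.float32);print('handle',cv2.minAreaRect(W))
# catches
m=cv2.inRange(hsv,(22,170,120),(32,255,255));m[:,300:]=0
for cn in cv2.findContours(m,0,2)[0]:
    if cv2.contourArea(cn)>60: print('y',cv2.boxPoints(cv2.minAreaRect(cn)).round(1).tolist())
m=((g<60)*255).astype(np.uint8);m[:,300:]=0;m[:,:180]=0;m[:195]=0;m[295:]=0
r=cv2.minAreaRect(big(m));print('tub',r,cv2.boxPoints(r).round(1).tolist())
E
```

```text
(340, 680, 3)
((379.63232421875, 248.27938842773438), (80.6080322265625, 55.98844528198242), 4.39870548248291) [[337.29998779296875, 273.1000061035156], [341.6000061035156, 217.3000030517578], [422.0, 223.5], [417.70001220703125, 279.29998779296875]]
[[453.6, -71.6, 29.0], [590.2, -81.6, 29.0], [576.8, -280.2, 29.0], [440.2, -268.1, 29.0]] [ 515.19334069 -175.35883407   29.        ] [np.float64(196.9), np.float64(136.9), np.float64(199.1), np.float64(137.1)]
((515.2485961914062, -174.98370361328125), (197.2413787841797, 136.8336181640625), 85.83180236816406)
handle ((514.3649291992188, -173.88365173339844), (88.7525863647461, 18.304712295532227), 85.7564926147461)
y [[232.60000610351562, 257.5], [234.39999389648438, 250.89999389648438], [271.70001220703125, 261.29998779296875], [269.8999938964844, 267.8999938964844]]
y [[276.8999938964844, 268.8999938964844], [284.20001220703125, 242.6999969482422], [293.20001220703125, 245.1999969482422], [286.0, 271.3999938964844]]
y [[239.1999969482422, 233.89999389648438], [240.8000030517578, 228.10000610351562], [278.29998779296875, 238.8000030517578], [276.70001220703125, 244.60000610351562]]
y [[184.89999389648438, 243.3000030517578], [193.39999389648438, 217.8000030517578], [204.1999969482422, 221.39999389648438], [195.6999969482422, 246.89999389648438]]
tub ((240.19342041015625, 244.8037109375), (81.41726684570312, 54.224647521972656), 15.5241117477417) [[193.6999969482422, 260.0], [208.1999969482422, 207.8000030517578], [286.70001220703125, 229.60000610351562], [272.20001220703125, 281.79998779296875]]
```

View pics/crop1.png

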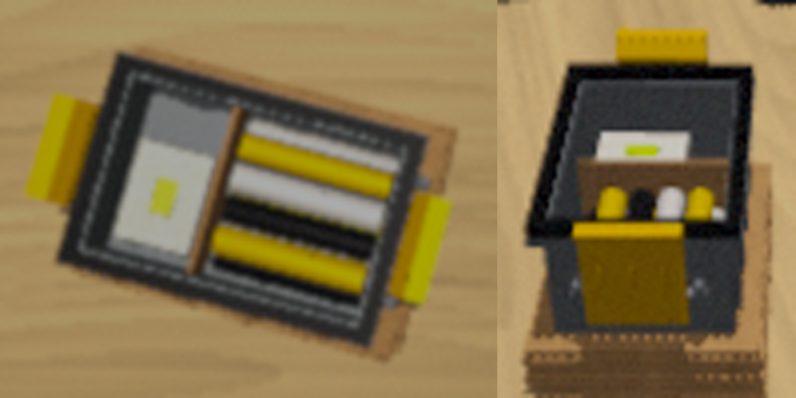

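The crop shows the tub's rim corners, clockwise from top left. In the top view they are (118,52), (427,134), (372,347), (58,262). In the side view they are (569,66), (752,66), (745,235), (527,235). I'll fit the tub's pose and pad height to both.

```bash
python3 - <<'E'
from h import *
from scipy.optimize import least_squares
f=3.978
T=np.array([[118,52],[427,134],[372,347],[58,262]])/f+[180,195]-.4
S=(np.array([[569,66],[752,66],[745,235],[527,235]])-[497,0])/f+[230,120]-.4
# top corners order: image up=+x, left=+y.  local: y long. TL=(+x,+y) TR=(+x,-y) BR BL
L=np.array([[63,93],[63,-93],[-63,-93],[-63,93]])
LS=np.array([[-63,93],[63,93],[63,-93],[-63,-93]])
def pts(L,p):
    c,s=np.cos(p[2]),np.sin(p[2]); return np.c_[L@np.array([[c,s],[-s,c]])+p[:2],np.full(4,p[3])]
for use in('top','both'):
    def r(p):
        a=(proj('top0',pts(L,p))-T).ravel()
        return a if use=='top' else np.r_[a,(proj('side0',pts(LS,p))-S).ravel()]
    q=least_squares(r,[500,170,-.25,100]);print(use,q.x.round(3),q.fun.round(1))
E
```

```text
top [ 5.20172e+02  1.54341e+02 -2.49000e-01  1.06115e+02] [ 0.1 -0.   0.3 -0.1 -0.3 -0.2 -0.   0.3]
both [ 5.20115e+02  1.52106e+02 -2.48000e-01  1.23725e+02] [-0.5 -0.7  0.9 -0.4  0.2  0.3 -0.8  0.5 -0.6  0.4  0.8  0.5  0.1 -0.2
 -0.4 -0.1]
```

Call:
{"method": "send_rows", "body": {
  "commands": [
    {"translation": [0.1, -0.1, 0], "twist": [0, 0, -0.086]},
    {"translation": [0.2, -0.2, 0], "twist": [0, 0, -0.172]},
    {"translation": [0.3, -0.3, 0], "twist": [0, 0, -0.258]},
    {"translation": [0.4, -0.4, 0], "twist": [0, 0, -0.344]},
    {"translation": [0.5, -0.5, 0], "twist": [0, 0, -0.43]},
    {"translation": [0.6, -0.6, 0], "twist": [0, 0, -0.516]},
    {"translation": [0.7, -0.7, 0], "twist": [0, 0, -0.602]},
    {"translation": [0.8, -0.8, 0], "twist": [0, 0, -0.688]},
    {"translation": [0.9, -0.9, 0], "twist": [0, 0, -0.774]},
    {"translation": [0.99, -1, 0], "twist": [0, 0, -0.86]}
  ],
  "grip": -1
}}

```text
t: 1.1
ee_pos: [317.0, 485.2, 404.7]
orientation: [1.207, 2.901, 0.0]
ft_force: [-0.5, 0.3, -0.5]
width: 87.9
```

Call:
{"method": "send_rows", "body": {
  "commands": [
    {"translation": [0.1, -0.1, 0], "twist": [0, 0, -0.086]},
    {"translation": [0.2, -0.2, 0], "twist": [0, 0, -0.172]},
    {"translation": [0.3, -0.3, 0], "twist": [0, 0, -0.258]},
    {"translation": [0.4, -0.4, 0], "twist": [0, 0, -0.344]},
    {"translation": [0.5, -0.5, 0], "twist": [0, 0, -0.43]},
    {"translation": [0.6, -0.6, 0], "twist": [0, 0, -0.516]},
    {"translation": [0.7, -0.7, 0], "twist": [0, 0, -0.602]},
    {"translation": [0.8, -0.8, 0], "twist": [0, 0, -0.688]},
    {"translation": [0.9, -0.9, 0], "twist": [0, 0, -0.774]},
    {"translation": [0.99, -1, 0], "twist": [0, 0, -0.86]}
  ]
}}

```text
t: 2.1
ee_pos: [416.0, 385.2, 404.7]
orientation: [1.798, 2.576, 0.0]
ft_force: [-0.2, 0.6, -0.1]
width: 88.1
```

Call:
{"method": "send_rows", "body": {
  "commands": [
    {"translation": [0.1, -0.1, 0], "twist": [0, 0, -0.086]},
    {"translation": [0.2, -0.2, 0], "twist": [0, 0, -0.172]},
    {"translation": [0.3, -0.3, 0], "twist": [0, 0, -0.258]},
    {"translation": [0.4, -0.4, 0], "twist": [0, 0, -0.344]},
    {"translation": [0.5, -0.5, 0], "twist": [0, 0, -0.43]},
    {"translation": [0.6, -0.6, 0], "twist": [0, 0, -0.516]},
    {"translation": [0.7, -0.7, 0], "twist": [0, 0, -0.602]},
    {"translation": [0.8, -0.8, 0], "twist": [0, 0, -0.688]},
    {"translation": [0.9, -0.9, 0], "twist": [0, 0, -0.774]},
    {"translation": [0.99, -1, 0], "twist": [0, 0, -0.86]}
  ]
}}

```text
t: 3.1
ee_pos: [515.0, 285.2, 404.7]
orientation: [2.306, 2.134, 0.0]
ft_force: [0.5, 0.3, -0.3]
width: 88.0
```

Call:
{"method": "send_rows", "body": {
  "commands": [
    {"translation": [0, -0.1, 0]},
    {"translation": [0, -0.2, 0]},
    {"translation": [0, -0.3, 0]},
    {"translation": [0, -0.4, 0]},
    {"translation": [0, -0.5, 0]},
    {"translation": [0, -0.6, 0]},
    {"translation": [0, -0.7, 0]},
    {"translation": [0, -0.8, 0]},
    {"translation": [0, -0.9, 0]},
    {"translation": [0, -1, 0]}
  ]
}}

```text
validation failed for argument at $.co...
```

Call:
{"method": "send_rows", "body": {
  "commands": [
    {"translation": [0, -0.1, 0], "twist": [0, 0, 0]},
    {"translation": [0, -0.2, 0], "twist": [0, 0, 0]},
    {"translation": [0, -0.3, 0], "twist": [0, 0, 0]},
    {"translation": [0, -0.4, 0], "twist": [0, 0, 0]},
    {"translation": [0, -0.5, 0], "twist": [0, 0, 0]},
    {"translation": [0, -0.6, 0], "twist": [0, 0, 0]},
    {"translation": [0, -0.7, 0], "twist": [0, 0, 0]},
    {"translation": [0, -0.8, 0], "twist": [0, 0, 0]},
    {"translation": [0, -0.9, 0], "twist": [0, 0, 0]},
    {"translation": [0, -1, 0], "twist": [0, 0, 0]}
  ]
}}

```text
t: 4.1
ee_pos: [514.1, 185.2, 404.7]
orientation: [-2.302, -2.138, -0.0]
ft_force: [0.5, -0.0, 0.6]
width: 87.8
```

Call:
{"method": "send_rows", "body": {
  "commands": [
    {"translation": [0, -0.1, 0], "twist": [0, 0, 0]},
    {"translation": [0, -0.2, 0], "twist": [0, 0, 0]},
    {"translation": [0, -0.3, 0], "twist": [0, 0, 0]},
    {"translation": [0, -0.4, 0], "twist": [0, 0, 0]},
    {"translation": [0, -0.5, 0], "twist": [0, 0, 0]},
    {"translation": [0, -0.6, 0], "twist": [0, 0, 0]},
    {"translation": [0, -0.7, 0], "twist": [0, 0, 0]},
    {"translation": [0, -0.8, 0], "twist": [0, 0, 0]},
    {"translation": [0, -0.9, 0], "twist": [0, 0, 0]},
    {"translation": [0, -1, 0], "twist": [0, 0, 0]}
  ]
}}

```text
t: 5.1
ee_pos: [514.1, 85.2, 404.7]
orientation: [2.302, 2.138, -0.0]
ft_force: [0.2, -0.2, 0.6]
width: 87.9
```

Call:
{"method": "send_rows", "body": {
  "commands": [
    {"translation": [0, -0.1, 0], "twist": [0, 0, 0]},
    {"translation": [0, -0.2, 0], "twist": [0, 0, 0]},
    {"translation": [0, -0.3, 0], "twist": [0, 0, 0]},
    {"translation": [0, -0.4, 0], "twist": [0, 0, 0]},
    {"translation": [0, -0.5, 0], "twist": [0, 0, 0]},
    {"translation": [0, -0.6, 0], "twist": [0, 0, 0]},
    {"translation": [0, -0.7, 0], "twist": [0, 0, 0]},
    {"translation": [0, -0.8, 0], "twist": [0, 0, 0]},
    {"translation": [0, -0.9, 0], "twist": [0, 0, 0]},
    {"translation": [0, -1, 0], "twist": [0, 0, 0]}
  ]
}}

```text
t: 6.1
ee_pos: [514.1, -14.8, 404.7]
orientation: [2.302, 2.138, 0.0]
ft_force: [-0.4, -0.3, -0.0]
width: 87.8
```

Call:
{"method": "send_rows", "body": {
  "commands": [
    {"translation": [0, -0.1, -0.05], "twist": [0, 0, 0]},
    {"translation": [0, -0.2, -0.1], "twist": [0, 0, 0]},
    {"translation": [0, -0.3, -0.15], "twist": [0, 0, 0]},
    {"translation": [0, -0.4, -0.2], "twist": [0, 0, 0]},
    {"translation": [0, -0.5, -0.25], "twist": [0, 0, 0]},
    {"translation": [0, -0.6, -0.3], "twist": [0, 0, 0]},
    {"translation": [0, -0.7, -0.35], "twist": [0, 0, 0]},
    {"translation": [0, -0.8, -0.4], "twist": [0, 0, 0]},
    {"translation": [0, -0.9, -0.45], "twist": [0, 0, 0]},
    {"translation": [0, -1, -0.5], "twist": [0, 0, 0]}
  ]
}}

```text
t: 7.1
ee_pos: [514.1, -114.8, 354.3]
orientation: [2.302, 2.138, 0.0]
ft_force: [0.1, -0.5, 0.5]
width: 87.8
```

Call:
{"method": "send_rows", "body": {
  "commands": [
    {"translation": [0, -0.06, -0.08], "twist": [0, 0, 0]},
    {"translation": [0, -0.12, -0.16], "twist": [0, 0, 0]},
    {"translation": [0, -0.18, -0.24], "twist": [0, 0, 0]},
    {"translation": [0, -0.24, -0.32], "twist": [0, 0, 0]},
    {"translation": [0, -0.3, -0.4], "twist": [0, 0, 0]},
    {"translation": [0, -0.36, -0.48], "twist": [0, 0, 0]},
    {"translation": [0, -0.42, -0.56], "twist": [0, 0, 0]},
    {"translation": [0, -0.48, -0.64], "twist": [0, 0, 0]},
    {"translation": [0, -0.54, -0.72], "twist": [0, 0, 0]},
    {"translation": [0, -0.6, -0.8], "twist": [0, 0, 0]}
  ]
}}

```text
t: 8.1
ee_pos: [514.1, -174.4, 274.0]
orientation: [-2.302, -2.138, 0.0]
ft_force: [0.4, -0.2, -0.1]
width: 87.6
```

```bash
python3 - <<'E'
from h import *
from scipy.spatial.transform import Rotation as R
s=snap('side','side1')['img'];o=ctrl.get_obs();print(o['ee_pos'],R.from_rotvec(o['orientation']).as_matrix().round(3),o['qpos'])
c=s[200:350,230:360][:,:,::-1];cv2.imwrite('pics/c2.png',cv2.resize(c,None,fx=4,fy=4,interpolation=cv2.INTER_CUBIC))
E
```

```text
[ 513.76475915 -174.9243831   272.95723439] [[ 0.074  0.997 -0.001]
 [ 0.997 -0.074  0.   ]
 [ 0.    -0.001 -1.   ]] [-3.50039750e-01  4.96105003e-01  1.89326520e+00 -3.29925794e-04
  7.53525946e-01 -2.75504022e-01]
```

View pics/c2.png

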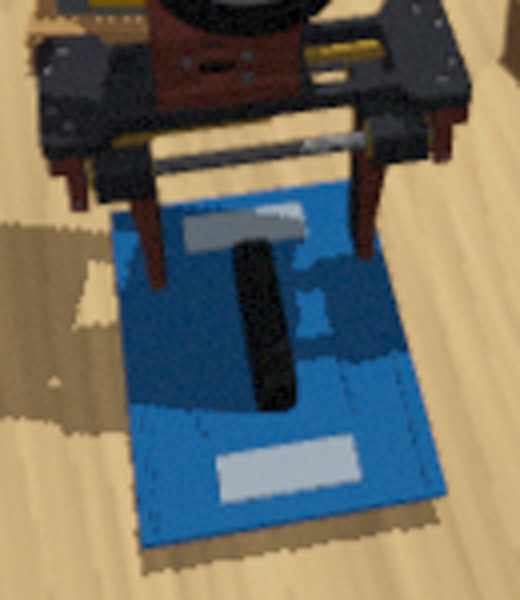

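Side crop: the fingertips at (157,288) and (366,257) straddle the handle, which runs (253,245) to (275,405), and the jaws are square to it. Now I'll descend, grip and lift.

Call:
{"method": "send_rows", "body": {
  "commands": [
    {"translation": [0, 0, -0.1], "twist": [0, 0, 0]},
    {"translation": [0, 0, -0.2], "twist": [0, 0, 0]},
    {"translation": [0, 0, -0.3], "twist": [0, 0, 0]},
    {"translation": [0, 0, -0.4], "twist": [0, 0, 0]},
    {"translation": [0, 0, -0.48], "twist": [0, 0, 0]},
    {"translation": [0, 0, -0.54], "twist": [0, 0, 0]},
    {"translation": [0, 0, -0.58], "twist": [0, 0, 0]},
    {"translation": [0, 0, -0.58], "twist": [0, 0, 0]},
    {"translation": [0, 0, -0.58], "twist": [0, 0, 0]},
    {"translation": [0, 0, -0.58], "twist": [0, 0, 0]}
  ]
}}

```text
t: 9.15
ee_pos: [514.3, -174.0, 217.0]
orientation: [2.302, 2.137, 0.001]
ft_force: [-0.1, -0.2, 0.5]
width: 87.8
```

Call:
{"method": "send_rows", "body": {
  "commands": [
    {"translation": [0, 0, 0], "twist": [0, 0, 0]},
    {"translation": [0, 0, 0], "twist": [0, 0, 0]},
    {"translation": [0, 0, 0], "twist": [0, 0, 0]},
    {"translation": [0, 0, 0], "twist": [0, 0, 0]},
    {"translation": [0, 0, 0], "twist": [0, 0, 0]},
    {"translation": [0, 0, 0], "twist": [0, 0, 0]},
    {"translation": [0, 0, 0], "twist": [0, 0, 0]},
    {"translation": [0, 0, 0], "twist": [0, 0, 0]},
    {"translation": [0, 0, 0], "twist": [0, 0, 0]},
    {"translation": [0, 0, 0], "twist": [0, 0, 0]}
  ],
  "grip": 1
}}

```text
t: 10.15
ee_pos: [514.1, -173.9, 216.7]
orientation: [2.302, 2.138, 0.0]
ft_force: [-1.4, -0.3, 0.1]
width: 20.0
```

```bash
python3 - <<'E'
from h import *
o=ctrl.get_obs();print(o['ee_pos'],o['width'],o['ft_force'])
E
```

```text
[ 514.1109953  -173.94472082  216.65338344] 20.00731968600711 [-1.38785363 -0.29730366  0.14499024]
```

Call:
{"method": "send_rows", "body": {
  "commands": [
    {"translation": [0, 0, 0.04], "twist": [0, 0, 0]},
    {"translation": [0, 0, 0.1], "twist": [0, 0, 0]},
    {"translation": [0, 0, 0.2], "twist": [0, 0, 0]},
    {"translation": [0, 0, 0.32], "twist": [0, 0, 0]},
    {"translation": [0, 0, 0.44], "twist": [0, 0, 0]},
    {"translation": [0, 0, 0.56], "twist": [0, 0, 0]},
    {"translation": [0, 0, 0.68], "twist": [0, 0, 0]},
    {"translation": [0, 0, 0.8], "twist": [0, 0, 0]},
    {"translation": [0, 0, 0.9], "twist": [0, 0, 0]},
    {"translation": [0, 0, 1.0], "twist": [0, 0, 0]}
  ]
}}

```text
t: 11.15
ee_pos: [514.1, -173.9, 317.6]
orientation: [2.302, 2.138, 0.0]
ft_force: [0.7, -0.2, -2.2]
width: 19.8
```

Call:
{"method": "send_rows", "body": {
  "commands": [
    {"translation": [0, 0.06, 0.08], "twist": [0, 0, 0]},
    {"translation": [0, 0.12, 0.16], "twist": [0, 0, 0]},
    {"translation": [0, 0.18, 0.24], "twist": [0, 0, 0]},
    {"translation": [0, 0.26, 0.32], "twist": [0, 0, 0]},
    {"translation": [0, 0.35, 0.4], "twist": [0, 0, 0]},
    {"translation": [0, 0.44, 0.48], "twist": [0, 0, 0]},
    {"translation": [0, 0.53, 0.56], "twist": [0, 0, 0]},
    {"translation": [0, 0.62, 0.64], "twist": [0, 0, 0]},
    {"translation": [0, 0.71, 0.72], "twist": [0, 0, 0]},
    {"translation": [0, 0.8, 0.8], "twist": [0, 0, 0]}
  ]
}}

```text
t: 12.15
ee_pos: [514.1, -93.1, 397.3]
orientation: [-2.302, -2.138, -0.0]
ft_force: [0.0, 0.5, -2.0]
width: 19.6
```

Call:
{"method": "send_rows", "body": {
  "commands": [
    {"translation": [0, 0.1, 0], "twist": [0, 0, -0.02]},
    {"translation": [0, 0.2, 0], "twist": [0, 0, -0.04]},
    {"translation": [0, 0.3, 0], "twist": [0, 0, -0.06]},
    {"translation": [0, 0.4, 0], "twist": [0, 0, -0.08]},
    {"translation": [0, 0.5, 0], "twist": [0, 0, -0.1]},
    {"translation": [0, 0.6, 0], "twist": [0, 0, -0.12]},
    {"translation": [0, 0.7, 0], "twist": [0, 0, -0.14]},
    {"translation": [0, 0.8, 0], "twist": [0, 0, -0.16]},
    {"translation": [0, 0.9, 0], "twist": [0, 0, -0.18]},
    {"translation": [0, 1.0, 0], "twist": [0, 0, -0.2]}
  ]
}}

```text
t: 13.15
ee_pos: [514.1, 6.9, 396.7]
orientation: [-2.407, -2.019, 0.0]
ft_force: [-0.0, -0.0, -3.0]
width: 19.7
```

Call:
{"method": "send_rows", "body": {
  "commands": [
    {"translation": [0.006, 0.1, 0], "twist": [0, 0, -0.015]},
    {"translation": [0.012, 0.2, 0], "twist": [0, 0, -0.03]},
    {"translation": [0.018, 0.3, 0], "twist": [0, 0, -0.045]},
    {"translation": [0.024, 0.4, 0], "twist": [0, 0, -0.06]},
    {"translation": [0.03, 0.5, 0], "twist": [0, 0, -0.075]},
    {"translation": [0.036, 0.6, 0], "twist": [0, 0, -0.09]},
    {"translation": [0.042, 0.7, 0], "twist": [0, 0, -0.105]},
    {"translation": [0.048, 0.8, 0], "twist": [0, 0, -0.12]},
    {"translation": [0.054, 0.9, 0], "twist": [0, 0, -0.135]},
    {"translation": [0.06, 1.0, 0], "twist": [0, 0, -0.15]}
  ]
}}

```text
t: 14.15
ee_pos: [520.1, 106.9, 396.7]
orientation: [-2.481, -1.928, 0.0]
ft_force: [0.1, -0.2, -3.0]
width: 20.0
```

Call:
{"method": "send_rows", "body": {
  "commands": [
    {"translation": [0, 0.08, 0], "twist": [0, 0, 0]},
    {"translation": [0, 0.16, 0], "twist": [0, 0, 0]},
    {"translation": [0, 0.24, 0], "twist": [0, 0, 0]},
    {"translation": [0, 0.31, 0], "twist": [0, 0, 0]},
    {"translation": [0, 0.37, 0], "twist": [0, 0, 0]},
    {"translation": [0, 0.42, 0], "twist": [0, 0, 0]},
    {"translation": [0, 0.46, 0], "twist": [0, 0, 0]},
    {"translation": [0, 0.47, 0], "twist": [0, 0, 0]},
    {"translation": [0, 0.47, 0], "twist": [0, 0, 0]},
    {"translation": [0, 0.47, 0], "twist": [0, 0, 0]}
  ]
}}

```text
t: 15.15
ee_pos: [520.1, 152.9, 396.7]
orientation: [2.48, 1.928, -0.0]
ft_force: [0.0, -0.4, -2.4]
width: 19.9
```

```bash
python3 - <<'E'
from h import *
t=snap('top','top3')['img'];s=snap('side','side3')['img'];o=ctrl.get_obs();print(o['t'],o['ee_pos'],o['width'],o['ft_force'],o['moment'],o['qpos'])
f=cv2.INTER_CUBIC
c=np.hstack([cv2.resize(t[190:300,175:310],None,fx=3,fy=3,interpolation=f)[:330],cv2.resize(s[110:220,220:340],None,fx=3,fy=3,interpolation=f)])
cv2.imwrite('pics/c3.png',c[:,:,::-1])
E
```

```text
15.25 [520.09599334 152.85271423 396.69637579] 19.61211572887422 [ 0.96588069 -0.61765836 -2.32596708] [-0.0477903   0.08314453  0.03061142] [ 2.63900999e-01  3.12136268e-01  1.82059861e+00 -4.93374010e-05
  1.00887305e+00  5.13232574e-01]
```

View pics/c3.png

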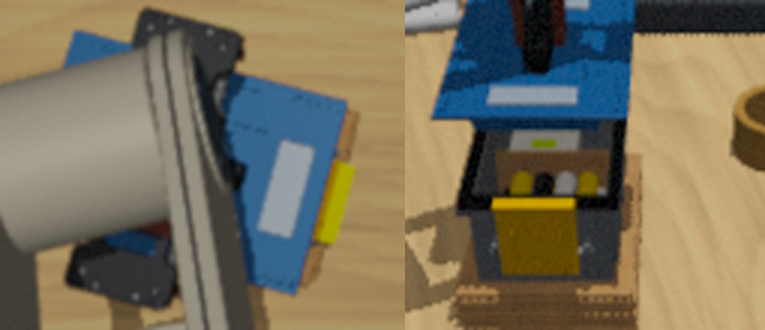

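Top crop: the lid's −y end corners are at (346,100) and (298,294). Side crop: the near corners are at (432,118) and (629,120), over the tub's near rim at (458,212) and (622,205). I'll compare the lid's camera position with the TCP to get the bias.

```bash
python3 - <<'E'
from h import *
th=-.249;u=np.array([np.cos(th),np.sin(th)]);v=np.array([-u[1],u[0]])
c=np.array([520.1,152.9])
tp=np.array([[346,100],[298,294]])/3+[175,190]-.33
sp=(np.array([[629,120],[432,118]])-[405,0])/3+[220,110]-.33
L=np.array([[70,-100],[-70,-100]]); E=c+np.outer(L[:,0],u)+np.outer(L[:,1],v)
for n,p in(('top3',tp),('side3',sp)):
  for z in (209,204):
    b=back(n,p,z)[:,:2]; e=b-E; print(n,z,'err local x,y:',(e@np.c_[u,v]).round(1).tolist(),'pix err',(p-proj(n,np.c_[E,[z,z]])).round(1).tolist())
# measured edges by segmentation in top: blue far -y edge
t=cv2.imread('pics/top3.png');m=cv2.inRange(cv2.cvtColor(t,cv2.COLOR_BGR2HSV),(95,110,40),(125,255,255));m[:,:200]=0;m[:,300:]=0
m[:190]=0;m[300:]=0
ys,xs=np.where(m>0);W=back('top3',np.c_[xs,ys],209)[:,:2]-c
l=W@np.c_[u,v];print('min y',np.percentile(l[:,1],[0,1,3]),'x range',np.percentile(l[l[:,1]<-60][:,0],[0,.5,99.5,100]))
# tub rim from top0/crop, hypotheses for height
T=np.array([[118,52],[427,134],[372,347],[58,262]])/3.978+[180,195]-.4
S=(np.array([[569,66],[752,66],[745,235],[527,235]])-[497,0])/3.978+[230,120]-.4
for z in(98,108,118):
  for n,p in(('top0',T),('side0',S)):
    w=back(n,p,z)[:,:2];print(z,n,w.mean(0).round(1),(((w-w.mean(0))@np.c_[u,v])).round(1).tolist())
E
```

```text
top3 209 err local x,y: [[1.2, -0.1], [2.9, -2.9]] pix err [[0.2, -0.5], [1.7, -1.0]]
top3 204 err local x,y: [[1.4, 0.2], [2.5, -2.6]] pix err [[0.1, -0.7], [1.5, -0.8]]
side3 209 err local x,y: [[1.3, -5.1], [2.2, -2.8]] pix err [[0.5, 1.3], [0.8, 0.7]]
side3 204 err local x,y: [[0.9, 2.7], [0.3, 5.1]] pix err [[0.5, -0.7], [0.5, -1.3]]
min y [-101.38299476  -99.84619646  -98.7450525 ] x range [-67.17560073 -66.49083842  68.59052115  69.043301  ]
98 top0 [520.3 155.4] [[63.3, 93.8], [63.1, -93.1], [-63.7, -94.5], [-62.8, 93.8]]
98 side0 [524.9 191.8] [[-64.7, 98.7], [63.8, 99.2], [65.9, -99.1], [-65.0, -98.8]]
108 top0 [520.1 154.1] [[62.8, 93.0], [62.6, -92.3], [-63.1, -93.6], [-62.3, 93.0]]
108 side0 [523.2 176.7] [[-63.5, 96.9], [62.6, 97.4], [64.7, -97.3], [-63.8, -97.0]]
118 top0 [520.  152.7] [[62.2, 92.2], [62.1, -91.5], [-62.6, -92.8], [-61.7, 92.2]]
118 side0 [521.4 161.6] [[-62.3, 95.1], [61.5, 95.6], [63.5, -95.5], [-62.6, -95.2]]
```

Call:
{"method": "send_rows", "body": {
  "commands": [
    {"translation": [0, 0, -0.06], "twist": [0, 0, 0]},
    {"translation": [0, 0, -0.12], "twist": [0, 0, 0]},
    {"translation": [0, 0, -0.18], "twist": [0, 0, 0]},
    {"translation": [0, 0, -0.24], "twist": [0, 0, 0]},
    {"translation": [0, 0, -0.3], "twist": [0, 0, 0]},
    {"translation": [0, 0, -0.36], "twist": [0, 0, 0]},
    {"translation": [0, 0, -0.42], "twist": [0, 0, 0]},
    {"translation": [0, 0, -0.47], "twist": [0, 0, 0]},
    {"translation": [0, 0, -0.5], "twist": [0, 0, 0]},
    {"translation": [0, 0, -0.5], "twist": [0, 0, 0]}
  ]
}}

```text
t: 16.25
ee_pos: [520.0, 153.0, 346.2]
orientation: [-2.48, -1.928, 0.001]
ft_force: [0.1, 0.6, -2.5]
width: 20.1
```

```bash
python3 - <<'E'
from h import *
t=snap('top','top4')['img'];s=snap('side','side4')['img']
f=cv2.INTER_CUBIC
c=np.hstack([cv2.resize(t[190:300,175:310],None,fx=3,fy=3,interpolation=f)[:330],cv2.resize(s[110:220,220:340],None,fx=3,fy=3,interpolation=f)])
cv2.imwrite('pics/c4.png',c[:,:,::-1]); o=ctrl.get_obs();print(o['ee_pos'],o['ft_force'])
E
```

```text
[520.17404372 153.09728069 346.75533377] [-0.13144055  0.0312613  -1.86718068]
```

View pics/c4.png

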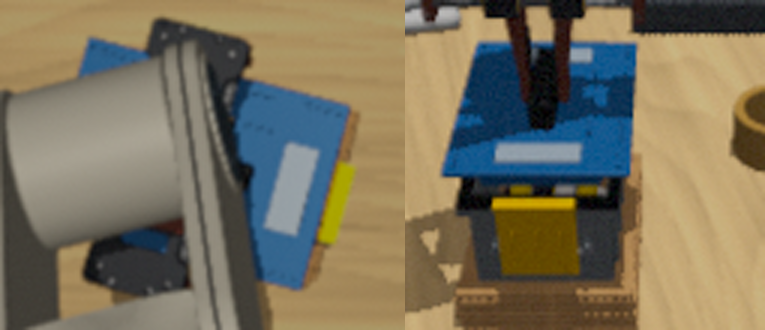

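The crop shows the lid level over the tub. Its thumb pad (538) lies in line with the catch (535) and the skirt is just above the seal. Now I'll lower it, watching the force.

Call:
{"method": "send_rows", "body": {
  "commands": [
    {"translation": [0, 0, -0.03], "twist": [0, 0, 0]},
    {"translation": [0, 0, -0.06], "twist": [0, 0, 0]},
    {"translation": [0, 0, -0.09], "twist": [0, 0, 0]},
    {"translation": [0, 0, -0.12], "twist": [0, 0, 0]},
    {"translation": [0, 0, -0.14], "twist": [0, 0, 0]},
    {"translation": [0, 0, -0.16], "twist": [0, 0, 0]},
    {"translation": [0, 0, -0.17], "twist": [0, 0, 0]},
    {"translation": [0, 0, -0.18], "twist": [0, 0, 0]},
    {"translation": [0, 0, -0.18], "twist": [0, 0, 0]},
    {"translation": [0, 0, -0.18], "twist": [0, 0, 0]}
  ]
}}

```text
t: 17.35
ee_pos: [520.1, 153.1, 328.7]
orientation: [2.48, 1.928, 0.0]
ft_force: [-0.3, -0.2, -1.8]
width: 19.5
```

Call:
{"method": "send_rows", "body": {
  "commands": [
    {"translation": [0, 0, -0.005], "twist": [0, 0, 0]},
    {"translation": [0, 0, -0.01], "twist": [0, 0, 0]},
    {"translation": [0, 0, -0.015], "twist": [0, 0, 0]},
    {"translation": [0, 0, -0.02], "twist": [0, 0, 0]},
    {"translation": [0, 0, -0.025], "twist": [0, 0, 0]},
    {"translation": [0, 0, -0.03], "twist": [0, 0, 0]},
    {"translation": [0, 0, -0.035], "twist": [0, 0, 0]},
    {"translation": [0, 0, -0.04], "twist": [0, 0, 0]},
    {"translation": [0, 0, -0.04], "twist": [0, 0, 0]},
    {"translation": [0, 0, -0.04], "twist": [0, 0, 0]}
  ]
}}

```text
t: 18.35
ee_pos: [520.2, 153.1, 324.8]
orientation: [2.48, 1.928, 0.001]
ft_force: [0.6, 2.7, 2.5]
width: 20.0
```

Call:
{"method": "send_rows", "body": {
  "commands": [
    {"translation": [0, 0, -0.005], "twist": [0, 0, 0]},
    {"translation": [0, 0, -0.01], "twist": [0, 0, 0]},
    {"translation": [0, 0, -0.01], "twist": [0, 0, 0]},
    {"translation": [0, 0, -0.015], "twist": [0, 0, 0]},
    {"translation": [0, 0, -0.015], "twist": [0, 0, 0]},
    {"translation": [0, 0, -0.015], "twist": [0, 0, 0]},
    {"translation": [0, 0, -0.015], "twist": [0, 0, 0]},
    {"translation": [0, 0, -0.015], "twist": [0, 0, 0]},
    {"translation": [0, 0, -0.015], "twist": [0, 0, 0]},
    {"translation": [0, 0, -0.015], "twist": [0, 0, 0]}
  ]
}}

```text
t: 19.35
ee_pos: [520.3, 153.0, 323.6]
orientation: [2.48, 1.928, 0.001]
ft_force: [1.2, 0.5, 6.2]
width: 19.8
```

```bash
python3 - <<'E'
from h import *
s=snap('side','side5')['img']
f=cv2.INTER_CUBIC
cv2.imwrite('pics/c5.png',cv2.resize(s[110:220,220:340],None,fx=5,fy=5,interpolation=f)[:,:,::-1]); o=ctrl.get_obs();print(o['t'],o['ee_pos'],o['ft_force'],o['moment'])
E
```

```text
19.4 [520.27889992 152.9824601  323.60847532] [-0.38368666 -0.27794428  5.64325754] [-0.09252586  0.0750687  -0.06168855]
```

View pics/c5.png

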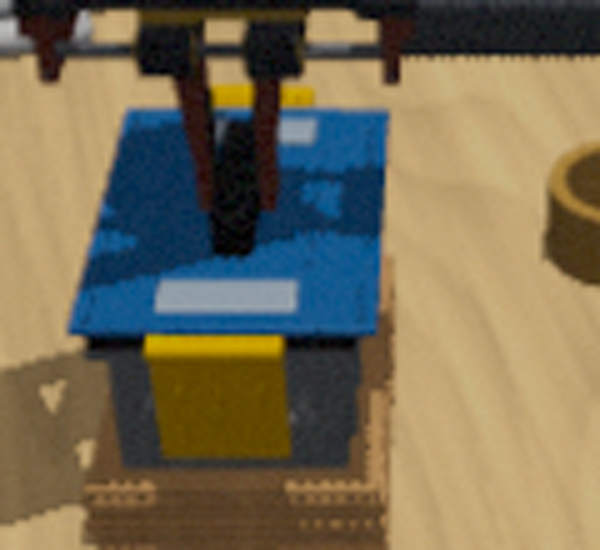

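The lid lies centred on both hooks: rim overhang is equal left and right (70/85 and 362/378) and both yellow catches show. I'll ease it down a little on the handle to get it past the hooks while it's level.

Call:
{"method": "send_rows", "body": {
  "commands": [
    {"translation": [0, 0, -0.005], "twist": [0, 0, 0]},
    {"translation": [0, 0, -0.01], "twist": [0, 0, 0]},
    {"translation": [0, 0, -0.015], "twist": [0, 0, 0]},
    {"translation": [0, 0, -0.02], "twist": [0, 0, 0]},
    {"translation": [0, 0, -0.025], "twist": [0, 0, 0]},
    {"translation": [0, 0, -0.03], "twist": [0, 0, 0]},
    {"translation": [0, 0, -0.03], "twist": [0, 0, 0]},
    {"translation": [0, 0, -0.03], "twist": [0, 0, 0]},
    {"translation": [0, 0, -0.03], "twist": [0, 0, 0]},
    {"translation": [0, 0, -0.03], "twist": [0, 0, 0]}
  ]
}}

```text
t: 20.4
ee_pos: [520.3, 153.1, 321.3]
orientation: [2.48, 1.928, 0.002]
ft_force: [-1.8, 1.2, 11.9]
width: 20.1
```

Call:
{"method": "send_rows", "body": {
  "commands": [
    {"translation": [0, 0, -0.005], "twist": [0, 0, 0]},
    {"translation": [0, 0, -0.01], "twist": [0, 0, 0]},
    {"translation": [0, 0, -0.015], "twist": [0, 0, 0]},
    {"translation": [0, 0, -0.02], "twist": [0, 0, 0]},
    {"translation": [0, 0, -0.02], "twist": [0, 0, 0]},
    {"translation": [0, 0, -0.02], "twist": [0, 0, 0]},
    {"translation": [0, 0, -0.02], "twist": [0, 0, 0]},
    {"translation": [0, 0, -0.02], "twist": [0, 0, 0]},
    {"translation": [0, 0, -0.02], "twist": [0, 0, 0]},
    {"translation": [0, 0, -0.02], "twist": [0, 0, 0]}
  ]
}}

```text
t: 21.4
ee_pos: [520.3, 153.3, 319.1]
orientation: [2.48, 1.928, 0.002]
ft_force: [-0.5, 2.1, 9.4]
width: 19.9
```

Call:
{"method": "send_rows", "body": {
  "commands": [
    {"translation": [0, 0, -0.005], "twist": [0, 0, 0]},
    {"translation": [0, 0, -0.01], "twist": [0, 0, 0]},
    {"translation": [0, 0, -0.015], "twist": [0, 0, 0]},
    {"translation": [0, 0, -0.02], "twist": [0, 0, 0]},
    {"translation": [0, 0, -0.02], "twist": [0, 0, 0]},
    {"translation": [0, 0, -0.02], "twist": [0, 0, 0]},
    {"translation": [0, 0, -0.02], "twist": [0, 0, 0]},
    {"translation": [0, 0, -0.02], "twist": [0, 0, 0]},
    {"translation": [0, 0, -0.02], "twist": [0, 0, 0]},
    {"translation": [0, 0, -0.02], "twist": [0, 0, 0]}
  ]
}}

```text
t: 22.4
ee_pos: [520.4, 153.3, 317.8]
orientation: [2.481, 1.928, 0.003]
ft_force: [-3.0, 3.5, 17.1]
width: 19.5
```

Call:
{"method": "send_rows", "body": {
  "commands": [
    {"translation": [0, 0, 0], "twist": [0, 0, 0]},
    {"translation": [0, 0, 0], "twist": [0, 0, 0]},
    {"translation": [0, 0, 0], "twist": [0, 0, 0]},
    {"translation": [0, 0, 0.01], "twist": [0, 0, 0]},
    {"translation": [0, 0, 0.04], "twist": [0, 0, 0]},
    {"translation": [0, 0, 0.1], "twist": [0, 0, 0]},
    {"translation": [0, 0, 0.18], "twist": [0, 0, 0]},
    {"translation": [0, 0, 0.26], "twist": [0, 0, 0]},
    {"translation": [0, 0, 0.34], "twist": [0, 0, 0]},
    {"translation": [0, 0, 0.4], "twist": [0, 0, 0]}
  ],
  "grip": -1
}}

```text
t: 23.4
ee_pos: [520.2, 153.1, 357.2]
orientation: [2.48, 1.928, 0.001]
ft_force: [-0.1, 0.3, 0.4]
width: 87.6
```

Call:
{"method": "send_rows", "body": {
  "commands": [
    {"translation": [0.03, 0.12, 0], "twist": [0, 0, 0]},
    {"translation": [0.06, 0.24, 0], "twist": [0, 0, 0]},
    {"translation": [0.09, 0.36, 0], "twist": [0, 0, 0]},
    {"translation": [0.12, 0.48, 0], "twist": [0, 0, 0]},
    {"translation": [0.15, 0.6, 0], "twist": [0, 0, 0]},
    {"translation": [0.18, 0.7, 0], "twist": [0, 0, 0]},
    {"translation": [0.19, 0.74, -0.05], "twist": [0, 0, 0]},
    {"translation": [0.19, 0.74, -0.12], "twist": [0, 0, 0]},
    {"translation": [0.19, 0.74, -0.19], "twist": [0, 0, 0]},
    {"translation": [0.19, 0.74, -0.25], "twist": [0, 0, 0]}
  ],
  "grip": 1
}}

```text
t: 24.4
ee_pos: [538.8, 226.6, 330.1]
orientation: [-2.48, -1.928, 0.002]
ft_force: [-1.1, 0.7, 0.2]
width: 11.5
```

```bash
python3 - <<'E'
from h import *
s=snap('side','side6')['img']
f=cv2.INTER_CUBIC
cv2.imwrite('pics/c6.png',cv2.resize(s[110:220,220:340],None,fx=5,fy=5,interpolation=f)[:,:,::-1]); o=ctrl.get_obs();print(o['t'],o['ee_pos'],o['ft_force'],o['width'])
E
```

```text
24.45 [538.55593598 226.43507316 329.29916359] [ 0.01145619  0.14173957 -1.93351991] 7.413617407137356
```

View pics/c6.png

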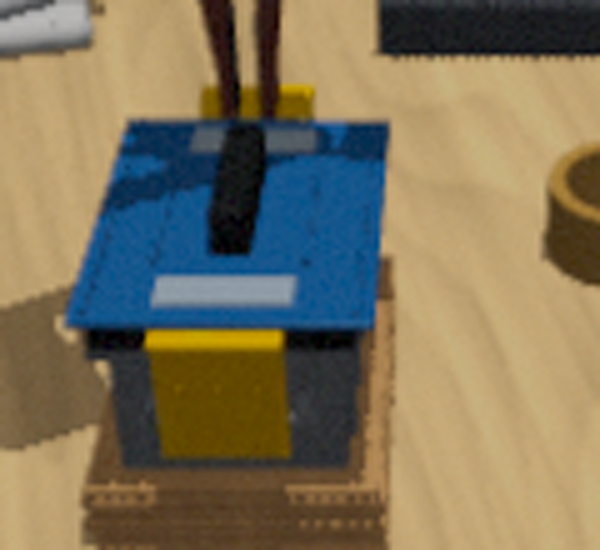

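The +y end is down on the seal and its catch stands clear above it. The −y end has come back up on its hook. Fingers are over the +y pad, so I'll press it first.

Call:
{"method": "send_rows", "body": {
  "commands": [
    {"translation": [0, 0, -0.03], "twist": [0, 0, 0]},
    {"translation": [0, 0, -0.06], "twist": [0, 0, 0]},
    {"translation": [0, 0, -0.09], "twist": [0, 0, 0]},
    {"translation": [0, 0, -0.12], "twist": [0, 0, 0]},
    {"translation": [0, 0, -0.14], "twist": [0, 0, 0]},
    {"translation": [0, 0, -0.16], "twist": [0, 0, 0]},
    {"translation": [0, 0, -0.17], "twist": [0, 0, 0]},
    {"translation": [0, 0, -0.18], "twist": [0, 0, 0]},
    {"translation": [0, 0, -0.19], "twist": [0, 0, 0]},
    {"translation": [0, 0, -0.2], "twist": [0, 0, 0]}
  ]
}}

```text
t: 25.45
ee_pos: [539.1, 227.1, 311.9]
orientation: [2.48, 1.928, 0.0]
ft_force: [-2.8, -0.3, 10.4]
width: 0.7
```

Call:
{"method": "send_rows", "body": {
  "commands": [
    {"translation": [0, 0, -0.005], "twist": [0, 0, 0]},
    {"translation": [0, 0, -0.01], "twist": [0, 0, 0]},
    {"translation": [0, 0, -0.015], "twist": [0, 0, 0]},
    {"translation": [0, 0, -0.015], "twist": [0, 0, 0]},
    {"translation": [0, 0, -0.015], "twist": [0, 0, 0]},
    {"translation": [0, 0, -0.015], "twist": [0, 0, 0]},
    {"translation": [0, 0, -0.015], "twist": [0, 0, 0]},
    {"translation": [0, 0, -0.015], "twist": [0, 0, 0]},
    {"translation": [0, 0, -0.015], "twist": [0, 0, 0]},
    {"translation": [0, 0, -0.015], "twist": [0, 0, 0]}
  ]
}}

```text
t: 26.45
ee_pos: [539.2, 227.2, 310.9]
orientation: [2.48, 1.928, 0.001]
ft_force: [-3.7, -1.2, 11.6]
width: 0.6
```

Call:
{"method": "send_rows", "body": {
  "commands": [
    {"translation": [0, 0, -0.005], "twist": [0, 0, 0]},
    {"translation": [0, 0, -0.01], "twist": [0, 0, 0]},
    {"translation": [0, 0, -0.015], "twist": [0, 0, 0]},
    {"translation": [0, 0, -0.02], "twist": [0, 0, 0]},
    {"translation": [0, 0, -0.02], "twist": [0, 0, 0]},
    {"translation": [0, 0, -0.02], "twist": [0, 0, 0]},
    {"translation": [0, 0, -0.02], "twist": [0, 0, 0]},
    {"translation": [0, 0, -0.02], "twist": [0, 0, 0]},
    {"translation": [0, 0, -0.02], "twist": [0, 0, 0]},
    {"translation": [0, 0, -0.02], "twist": [0, 0, 0]}
  ]
}}

```text
t: 27.45
ee_pos: [539.3, 227.3, 309.4]
orientation: [2.48, 1.928, 0.002]
ft_force: [-4.0, -0.9, 14.3]
width: 0.7
```

Call:
{"method": "send_rows", "body": {
  "commands": [
    {"translation": [0, 0, -0.005], "twist": [0, 0, 0]},
    {"translation": [0, 0, -0.01], "twist": [0, 0, 0]},
    {"translation": [0, 0, -0.015], "twist": [0, 0, 0]},
    {"translation": [0, 0, -0.015], "twist": [0, 0, 0]},
    {"translation": [0, 0, -0.015], "twist": [0, 0, 0]},
    {"translation": [0, 0, -0.015], "twist": [0, 0, 0]},
    {"translation": [0, 0, -0.015], "twist": [0, 0, 0]},
    {"translation": [0, 0, -0.015], "twist": [0, 0, 0]},
    {"translation": [0, 0, -0.015], "twist": [0, 0, 0]},
    {"translation": [0, 0, -0.015], "twist": [0, 0, 0]}
  ]
}}

```text
t: 28.45
ee_pos: [539.3, 227.4, 308.3]
orientation: [2.48, 1.928, 0.003]
ft_force: [-5.2, -0.8, 18.1]
width: 0.5
```

Call:
{"method": "send_rows", "body": {
  "commands": [
    {"translation": [0, 0, -0.005], "twist": [0, 0, 0]},
    {"translation": [0, 0, -0.01], "twist": [0, 0, 0]},
    {"translation": [0, 0, -0.015], "twist": [0, 0, 0]},
    {"translation": [0, 0, -0.015], "twist": [0, 0, 0]},
    {"translation": [0, 0, -0.015], "twist": [0, 0, 0]},
    {"translation": [0, 0, -0.015], "twist": [0, 0, 0]},
    {"translation": [0, 0, -0.015], "twist": [0, 0, 0]},
    {"translation": [0, 0, -0.015], "twist": [0, 0, 0]},
    {"translation": [0, 0, -0.015], "twist": [0, 0, 0]},
    {"translation": [0, 0, -0.015], "twist": [0, 0, 0]}
  ]
}}

```text
t: 29.45
ee_pos: [539.4, 227.4, 307.4]
orientation: [2.48, 1.928, 0.003]
ft_force: [-6.5, -1.5, 22.1]
width: 0.4
```

Call:
{"method": "send_rows", "body": {
  "commands": [
    {"translation": [0, 0, -0.005], "twist": [0, 0, 0]},
    {"translation": [0, 0, -0.01], "twist": [0, 0, 0]},
    {"translation": [0, 0, -0.01], "twist": [0, 0, 0]},
    {"translation": [0, 0, -0.01], "twist": [0, 0, 0]},
    {"translation": [0, 0, -0.01], "twist": [0, 0, 0]},
    {"translation": [0, 0, -0.01], "twist": [0, 0, 0]},
    {"translation": [0, 0, -0.01], "twist": [0, 0, 0]},
    {"translation": [0, 0, -0.01], "twist": [0, 0, 0]},
    {"translation": [0, 0, -0.01], "twist": [0, 0, 0]},
    {"translation": [0, 0, -0.01], "twist": [0, 0, 0]}
  ]
}}

```text
t: 30.45
ee_pos: [539.5, 227.4, 307.2]
orientation: [2.48, 1.928, 0.004]
ft_force: [-8.6, -1.5, 28.3]
width: 0.2
```

Call:
{"method": "send_rows", "body": {
  "commands": [
    {"translation": [0, 0, -0.004], "twist": [0, 0, 0]},
    {"translation": [0, 0, -0.004], "twist": [0, 0, 0]},
    {"translation": [0, 0, -0.004], "twist": [0, 0, 0]},
    {"translation": [0, 0, -0.004], "twist": [0, 0, 0]},
    {"translation": [0, 0, -0.004], "twist": [0, 0, 0]},
    {"translation": [0, 0, -0.004], "twist": [0, 0, 0]},
    {"translation": [0, 0, -0.004], "twist": [0, 0, 0]},
    {"translation": [0, 0, -0.004], "twist": [0, 0, 0]},
    {"translation": [0, 0, -0.004], "twist": [0, 0, 0]},
    {"translation": [0, 0, -0.004], "twist": [0, 0, 0]}
  ]
}}

```text
t: 31.45
ee_pos: [539.4, 227.4, 307.1]
orientation: [2.48, 1.928, 0.004]
ft_force: [-9.4, -1.7, 31.1]
width: 0.6
```

```bash
python3 - <<'E'
from h import *
s=snap('side','side7')['img']
f=cv2.INTER_CUBIC
cv2.imwrite('pics/c7.png',cv2.resize(s[110:220,220:320],None,fx=5,fy=5,interpolation=f)[:,:,::-1]); o=ctrl.get_obs();print(o['t'],o['ee_pos'],o['ft_force'],o['width'])
E
```

```text
31.5 [539.43857084 227.44801511 307.0812461 ] [-9.63464802 -1.0906206  31.58471992] 0.4547668673381974
```

View pics/c7.png

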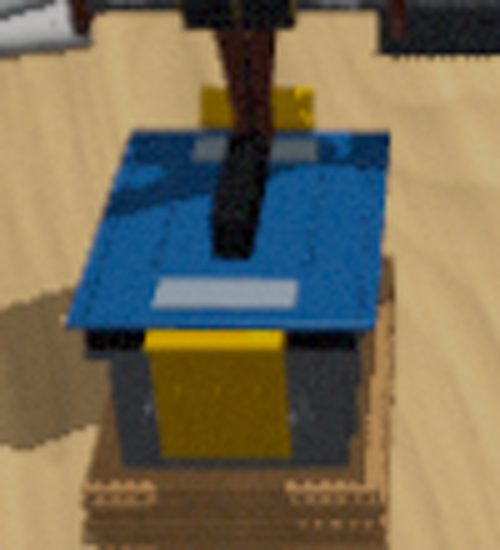

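Call:
{"method": "send_rows", "body": {
  "commands": [
    {"translation": [0, 0, 0.1], "twist": [0, 0, 0]},
    {"translation": [0, 0, 0.25], "twist": [0, 0, 0]},
    {"translation": [0, 0, 0.4], "twist": [0, 0, 0]},
    {"translation": [0, 0, 0.5], "twist": [0, 0, 0]},
    {"translation": [-0.03, -0.12, 0.5], "twist": [0, 0, 0]},
    {"translation": [-0.07, -0.28, 0.5], "twist": [0, 0, 0]},
    {"translation": [-0.11, -0.44, 0.5], "twist": [0, 0, 0]},
    {"translation": [-0.15, -0.6, 0.5], "twist": [0, 0, 0]},
    {"translation": [-0.2, -0.8, 0.5], "twist": [0, 0, 0]},
    {"translation": [-0.25, -1.0, 0.5], "twist": [0, 0, 0]}
  ]
}}

```text
t: 32.5
ee_pos: [513.4, 125.2, 352.8]
orientation: [-2.48, -1.928, 0.002]
ft_force: [-0.5, 0.4, 0.3]
width: 0.4
```

```bash
python3 - <<'E'
from h import *
s=snap('side','side8')['img']
f=cv2.INTER_CUBIC
a=cv2.resize(s[115:165,240:310],None,fx=8,fy=8,interpolation=f)
b=cv2.resize(cv2.imread('pics/side7.png')[115:140,240:310],None,fx=8,fy=8,interpolation=f)
cv2.imwrite('pics/c8.png',np.vstack([a[:,:,::-1],b])); o=ctrl.get_obs();print(o['t'],o['ee_pos'],o['ft_force'],o['width'])
E
```

```text
32.55 [512.44712246 123.17116515 352.52935494] [-1.48685341 -1.38950626 -0.38441889] 0.4618646744287319
```

View pics/c8.png

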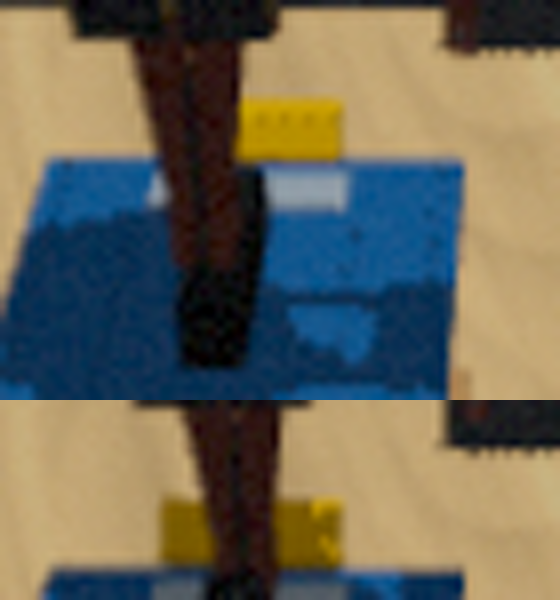

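The crop shows the far plate edge slightly higher after release (y≈160 against 170 pressed). I'll measure that edge at subpixel level across the pictures.

```bash
python3 - <<'E'
from h import *
snap('side','side9')
def edge(n,x0,x1,y0,y1,key):
    I=cv2.imread(f'pics/{n}.png').astype(float)[y0:y1,x0:x1]
    p=(key(I)).mean(1); d=np.abs(np.diff(p)); return y0+.5+(d*np.arange(len(d))).sum()/d.sum()
rb=lambda I:I[:,:,2]-I[:,:,0]
for n in('side5','side6','side7','side8','side9'):
    print(n,'far lid R',round(edge(n,284,294,129,140,rb),2),'far lid L',round(edge(n,248,256,129,140,rb),2),
    'catch top',round(edge(n,272,281,123,130,lambda I:I[:,:,0]),2))
# predictions: far-edge row for lid-end heights above hard-down
v=np.array([.2464,.9692]);u=np.array([.9692,-.2464])
for z in(120,125,130,137): print(z,proj('side9',np.r_[np.array([520.1,152.9])+100*v+50*u,z]).round(2))
E
```

```text
side5 far lid R 131.72 far lid L 132.04 catch top 126.23
side6 far lid R 134.2 far lid L 133.87 catch top 126.33
side7 far lid R 136.02 far lid L 135.61 catch top 126.94
side8 far lid R 134.73 far lid L 134.44 catch top 126.93
side9 far lid R 134.67 far lid L 134.43 catch top 126.94
120 [[289.7  136.37]]
125 [[289.63 134.75]]
130 [[289.57 133.12]]
137 [[289.47 130.82]]
```

```bash
python3 - <<'E'
from h import *
def edge(n,x0,x1,y0,y1,key):
    I=cv2.imread(f'pics/{n}.png').astype(float)[y0:y1,x0:x1]
    p=(key(I)).mean(1); d=np.abs(np.diff(p)); return y0+.5+(d*np.arange(len(d))).sum()/d.sum()
for n in('side0','side5','side6','side7','side8','side9'):
    print(n,'catch top',round(edge(n,272,281,123,130,lambda I:I[:,:,0]),2), 'near catch top', [round(edge(n,252,275,172,183,lambda I:I[:,:,1]-I[:,:,0]),2)])
    I=cv2.imread(f'pics/{n}.png')[124:137,272:281].mean(1).round().astype(int); print(I.tolist())
E
```

```text
side0 catch top 126.93 near catch top [np.float64(176.88)]
[[109, 158, 185], [109, 157, 186], [110, 158, 186], [52, 159, 195], [0, 160, 200], [0, 147, 186], [0, 141, 180], [0, 144, 183], [0, 144, 183], [0, 144, 182], [0, 122, 159], [0, 75, 101], [13, 29, 37]]
side5 catch top 126.23 near catch top [np.float64(177.31)]
[[23, 22, 26], [42, 54, 67], [59, 84, 108], [34, 94, 124], [6, 93, 126], [9, 88, 119], [10, 88, 119], [62, 79, 97], [85, 64, 46], [94, 75, 62], [99, 90, 93], [109, 103, 104], [106, 101, 104]]
side6 catch top 126.33 near catch top [np.float64(176.48)]
[[73, 104, 131], [71, 100, 127], [63, 102, 128], [11, 100, 132], [6, 82, 113], [6, 61, 89], [5, 62, 89], [4, 66, 92], [4, 64, 92], [33, 62, 75], [71, 54, 40], [86, 61, 38], [88, 78, 66]]
side7 catch top 126.94 near catch top [np.float64(176.53)]
[[82, 116, 143], [80, 116, 143], [81, 117, 143], [48, 102, 131], [3, 83, 116], [5, 78, 108], [4, 72, 102], [5, 70, 99], [5, 73, 102], [4, 71, 100], [5, 66, 93], [7, 55, 77], [51, 43, 46]]
side8 catch top 126.93 near catch top [np.float64(176.42)]
[[109, 158, 186], [110, 158, 186], [111, 158, 186], [51, 159, 196], [0, 160, 200], [0, 146, 186], [0, 141, 181], [0, 144, 183], [0, 144, 183], [0, 144, 183], [0, 122, 159], [114, 94, 94], [143, 115, 88]]
side9 catch top 126.94 near catch top [np.float64(176.44)]
[[110, 158, 186], [111, 158, 186], [110, 158, 186], [53, 160, 196], [0, 160, 201], [0, 146, 186], [0, 142, 182], [0, 144, 184], [0, 144, 183], [0, 143, 183], [0, 124, 160], [114, 94, 95], [144, 115, 88]]
```

Catch_a is back at its rest position: its profile matches the starting picture row for row, with the lid under its nose. The +y end is therefore caught and stable. Now the −y end.

Call:
{"method": "send_rows", "body": {
  "commands": [
    {"translation": [-0.03, -0.12, 0], "twist": [0, 0, 0]},
    {"translation": [-0.06, -0.24, 0], "twist": [0, 0, 0]},
    {"translation": [-0.09, -0.36, 0], "twist": [0, 0, 0]},
    {"translation": [-0.125, -0.47, 0], "twist": [0, 0, 0]},
    {"translation": [-0.125, -0.47, -0.08], "twist": [0, 0, 0]},
    {"translation": [-0.125, -0.47, -0.16], "twist": [0, 0, 0]},
    {"translation": [-0.125, -0.47, -0.22], "twist": [0, 0, 0]},
    {"translation": [-0.125, -0.47, -0.26], "twist": [0, 0, 0]},
    {"translation": [-0.125, -0.47, -0.29], "twist": [0, 0, 0]},
    {"translation": [-0.125, -0.47, -0.31], "twist": [0, 0, 0]}
  ]
}}

```text
t: 33.6
ee_pos: [501.6, 80.3, 321.9]
orientation: [-2.48, -1.929, 0.0]
ft_force: [0.2, 0.2, 0.8]
width: 0.6
```

Call:
{"method": "send_rows", "body": {
  "commands": [
    {"translation": [0, 0, -0.01], "twist": [0, 0, 0]},
    {"translation": [0, 0, -0.02], "twist": [0, 0, 0]},
    {"translation": [0, 0, -0.03], "twist": [0, 0, 0]},
    {"translation": [0, 0, -0.04], "twist": [0, 0, 0]},
    {"translation": [0, 0, -0.05], "twist": [0, 0, 0]},
    {"translation": [0, 0, -0.06], "twist": [0, 0, 0]},
    {"translation": [0, 0, -0.065], "twist": [0, 0, 0]},
    {"translation": [0, 0, -0.07], "twist": [0, 0, 0]},
    {"translation": [0, 0, -0.07], "twist": [0, 0, 0]},
    {"translation": [0, 0, -0.07], "twist": [0, 0, 0]}
  ]
}}

```text
t: 34.6
ee_pos: [501.7, 80.0, 315.8]
orientation: [2.48, 1.928, 0.0]
ft_force: [-1.7, -0.7, 7.4]
width: 0.3
```

Commanded z is now about 315.2. I'll go on in the same steps.

Call:
{"method": "send_rows", "body": {
  "commands": [
    {"translation": [0, 0, -0.005], "twist": [0, 0, 0]},
    {"translation": [0, 0, -0.01], "twist": [0, 0, 0]},
    {"translation": [0, 0, -0.015], "twist": [0, 0, 0]},
    {"translation": [0, 0, -0.02], "twist": [0, 0, 0]},
    {"translation": [0, 0, -0.025], "twist": [0, 0, 0]},
    {"translation": [0, 0, -0.03], "twist": [0, 0, 0]},
    {"translation": [0, 0, -0.035], "twist": [0, 0, 0]},
    {"translation": [0, 0, -0.04], "twist": [0, 0, 0]},
    {"translation": [0, 0, -0.04], "twist": [0, 0, 0]},
    {"translation": [0, 0, -0.04], "twist": [0, 0, 0]}
  ]
}}

```text
t: 35.6
ee_pos: [501.7, 79.9, 311.6]
orientation: [2.48, 1.928, 0.0]
ft_force: [-1.6, -1.8, 5.4]
width: 0.5
```

Call:
{"method": "send_rows", "body": {
  "commands": [
    {"translation": [0, 0, -0.005], "twist": [0, 0, 0]},
    {"translation": [0, 0, -0.01], "twist": [0, 0, 0]},
    {"translation": [0, 0, -0.015], "twist": [0, 0, 0]},
    {"translation": [0, 0, -0.02], "twist": [0, 0, 0]},
    {"translation": [0, 0, -0.025], "twist": [0, 0, 0]},
    {"translation": [0, 0, -0.025], "twist": [0, 0, 0]},
    {"translation": [0, 0, -0.025], "twist": [0, 0, 0]},
    {"translation": [0, 0, -0.025], "twist": [0, 0, 0]},
    {"translation": [0, 0, -0.025], "twist": [0, 0, 0]},
    {"translation": [0, 0, -0.025], "twist": [0, 0, 0]}
  ]
}}

```text
t: 36.6
ee_pos: [501.7, 79.9, 309.2]
orientation: [2.48, 1.928, 0.0]
ft_force: [-1.4, -2.3, 7.4]
width: 0.6
```

Call:
{"method": "send_rows", "body": {
  "commands": [
    {"translation": [0, 0, -0.005], "twist": [0, 0, 0]},
    {"translation": [0, 0, -0.01], "twist": [0, 0, 0]},
    {"translation": [0, 0, -0.015], "twist": [0, 0, 0]},
    {"translation": [0, 0, -0.02], "twist": [0, 0, 0]},
    {"translation": [0, 0, -0.025], "twist": [0, 0, 0]},
    {"translation": [0, 0, -0.025], "twist": [0, 0, 0]},
    {"translation": [0, 0, -0.025], "twist": [0, 0, 0]},
    {"translation": [0, 0, -0.025], "twist": [0, 0, 0]},
    {"translation": [0, 0, -0.025], "twist": [0, 0, 0]},
    {"translation": [0, 0, -0.025], "twist": [0, 0, 0]}
  ]
}}

```text
t: 37.6
ee_pos: [501.7, 79.9, 307.7]
orientation: [2.479, 1.928, 0.001]
ft_force: [-5.6, -2.3, 19.0]
width: 0.5
```

Call:
{"method": "send_rows", "body": {
  "commands": [
    {"translation": [0, 0, -0.005], "twist": [0, 0, 0]},
    {"translation": [0, 0, -0.01], "twist": [0, 0, 0]},
    {"translation": [0, 0, -0.015], "twist": [0, 0, 0]},
    {"translation": [0, 0, -0.015], "twist": [0, 0, 0]},
    {"translation": [0, 0, -0.015], "twist": [0, 0, 0]},
    {"translation": [0, 0, -0.015], "twist": [0, 0, 0]},
    {"translation": [0, 0, -0.015], "twist": [0, 0, 0]},
    {"translation": [0, 0, -0.015], "twist": [0, 0, 0]},
    {"translation": [0, 0, -0.015], "twist": [0, 0, 0]},
    {"translation": [0, 0, -0.015], "twist": [0, 0, 0]}
  ]
}}

```text
t: 38.6
ee_pos: [501.7, 79.9, 306.8]
orientation: [2.479, 1.928, 0.001]
ft_force: [-7.8, -3.5, 24.6]
width: 0.4
```

Call:
{"method": "send_rows", "body": {
  "commands": [
    {"translation": [0, 0, -0.003], "twist": [0, 0, 0]},
    {"translation": [0, 0, -0.006], "twist": [0, 0, 0]},
    {"translation": [0, 0, -0.008], "twist": [0, 0, 0]},
    {"translation": [0, 0, -0.008], "twist": [0, 0, 0]},
    {"translation": [0, 0, -0.008], "twist": [0, 0, 0]},
    {"translation": [0, 0, -0.008], "twist": [0, 0, 0]},
    {"translation": [0, 0, -0.008], "twist": [0, 0, 0]},
    {"translation": [0, 0, -0.008], "twist": [0, 0, 0]},
    {"translation": [0, 0, -0.008], "twist": [0, 0, 0]},
    {"translation": [0, 0, -0.008], "twist": [0, 0, 0]}
  ]
}}

```text
t: 39.6
ee_pos: [501.7, 79.9, 306.2]
orientation: [2.479, 1.928, 0.001]
ft_force: [-9.4, -3.8, 27.7]
width: 0.5
```

```bash
python3 - <<'E'
from h import *
snap('side','side10');o=ctrl.get_obs();print(o['t'],o['ee_pos'],o['ft_force'])
for n in('side0','side4','side9','side10'):
    I=cv2.imread(f'pics/{n}.png'); print(n,I[170:184,255:272].mean(1).round().astype(int).tolist()); print(I[198:206,255:272,1].mean(1).round())
E
```

```text
39.65 [501.6849004   79.84707868 306.21732179] [-8.24690788 -2.95527777 28.24625138]
side0 [[28, 93, 108], [26, 93, 107], [29, 96, 110], [32, 100, 114], [25, 78, 91], [15, 61, 74], [0, 140, 176], [0, 160, 200], [0, 160, 200], [0, 119, 156], [0, 73, 101], [0, 73, 99], [0, 73, 99], [0, 74, 99]]
[72. 73. 72. 63. 51. 57. 84. 82.]
side4 [[61, 35, 7], [52, 46, 35], [28, 60, 66], [21, 63, 75], [19, 48, 57], [8, 47, 61], [0, 141, 177], [0, 161, 201], [0, 160, 201], [0, 120, 157], [0, 75, 101], [0, 74, 100], [0, 73, 100], [0, 74, 99]]
[74. 73. 74. 63. 51. 57. 70. 74.]
side9 [[173, 162, 149], [156, 126, 101], [142, 87, 19], [141, 86, 14], [135, 84, 27], [92, 76, 59], [0, 142, 176], [0, 161, 200], [0, 160, 201], [0, 120, 157], [0, 74, 101], [0, 74, 100], [0, 72, 99], [0, 72, 100]]
[73. 73. 73. 63. 51. 58. 70. 75.]
side10 [[56, 50, 57], [58, 55, 62], [60, 58, 64], [60, 57, 63], [63, 60, 65], [57, 68, 78], [22, 88, 116], [0, 96, 129], [0, 107, 141], [0, 91, 122], [0, 74, 101], [0, 74, 101], [0, 74, 100], [0, 73, 100]]
[73. 74. 72. 63. 51. 58. 71. 74.]
```

Call:
{"method": "send_rows", "body": {
  "commands": [
    {"translation": [0, 0, -0.003], "twist": [0, 0, 0]},
    {"translation": [0, 0, -0.006], "twist": [0, 0, 0]},
    {"translation": [0, 0, -0.006], "twist": [0, 0, 0]},
    {"translation": [0, 0, -0.006], "twist": [0, 0, 0]},
    {"translation": [0, 0, -0.006], "twist": [0, 0, 0]},
    {"translation": [0, 0, -0.006], "twist": [0, 0, 0]},
    {"translation": [0, 0, -0.006], "twist": [0, 0, 0]},
    {"translation": [0, 0, -0.006], "twist": [0, 0, 0]},
    {"translation": [0, 0, -0.006], "twist": [0, 0, 0]},
    {"translation": [0, 0, -0.006], "twist": [0, 0, 0]}
  ]
}}

```text
t: 40.65
ee_pos: [501.7, 79.8, 305.8]
orientation: [2.479, 1.928, 0.001]
ft_force: [-9.3, -4.2, 31.1]
width: 0.3
```

Call:
{"method": "send_rows", "body": {
  "commands": [
    {"translation": [0, 0, 0.05], "twist": [0, 0, 0]},
    {"translation": [0, 0, 0.12], "twist": [0, 0, 0]},
    {"translation": [0, 0, 0.22], "twist": [0, 0, 0]},
    {"translation": [0, 0, 0.32], "twist": [0, 0, 0]},
    {"translation": [0, 0, 0.44], "twist": [0, 0, 0]},
    {"translation": [0, 0, 0.56], "twist": [0, 0, 0]},
    {"translation": [0, 0, 0.68], "twist": [0, 0, 0]},
    {"translation": [0, 0, 0.8], "twist": [0, 0, 0]},
    {"translation": [0, 0, 0.9], "twist": [0, 0, 0]},
    {"translation": [0, 0, 1.0], "twist": [0, 0, 0]}
  ]
}}

```text
t: 41.65
ee_pos: [501.6, 80.1, 404.3]
orientation: [2.48, 1.928, 0.0]
ft_force: [-0.9, 0.4, 0.0]
width: 0.7
```

```bash
python3 - <<'E'
from h import *
s=snap('side','side11')['img'];o=ctrl.get_obs();print(o['t'],o['ee_pos'],o['ft_force'])
for n in('side0','side9','side11'):
    I=cv2.imread(f'pics/{n}.png'); print(n,I[170:184,255:272].mean(1).round().astype(int).tolist()); print('far',I[124:138,272:281,1].mean(1).round())
cv2.imwrite('pics/c11.png',cv2.resize(s[115:215,225:315],None,fx=6,fy=6,interpolation=cv2.INTER_CUBIC)[:,:,::-1])
E
```

```text
41.7 [502.0423721   80.12478701 405.73732552] [-0.20983221  0.37103933  1.76909168]
side0 [[28, 93, 108], [26, 93, 107], [29, 96, 110], [32, 100, 114], [25, 78, 91], [15, 61, 74], [0, 140, 176], [0, 160, 200], [0, 160, 200], [0, 119, 156], [0, 73, 101], [0, 73, 99], [0, 73, 99], [0, 74, 99]]
far [158. 157. 158. 159. 160. 147. 141. 144. 144. 144. 122.  75.  29.  13.]
side9 [[173, 162, 149], [156, 126, 101], [142, 87, 19], [141, 86, 14], [135, 84, 27], [92, 76, 59], [0, 142, 176], [0, 161, 200], [0, 160, 201], [0, 120, 157], [0, 74, 101], [0, 74, 100], [0, 72, 99], [0, 72, 100]]
far [158. 158. 158. 160. 160. 146. 142. 144. 144. 143. 124.  94. 115. 133.]
side11 [[101, 92, 85], [101, 93, 85], [101, 93, 84], [101, 93, 85], [101, 92, 84], [79, 80, 74], [17, 104, 133], [0, 125, 162], [0, 142, 181], [0, 112, 147], [0, 74, 100], [0, 73, 99], [0, 72, 99], [0, 74, 100]]
far [157. 157. 156. 159. 160. 147. 140. 143. 143. 143. 122.  96. 113. 141.]
```

View pics/c11.png

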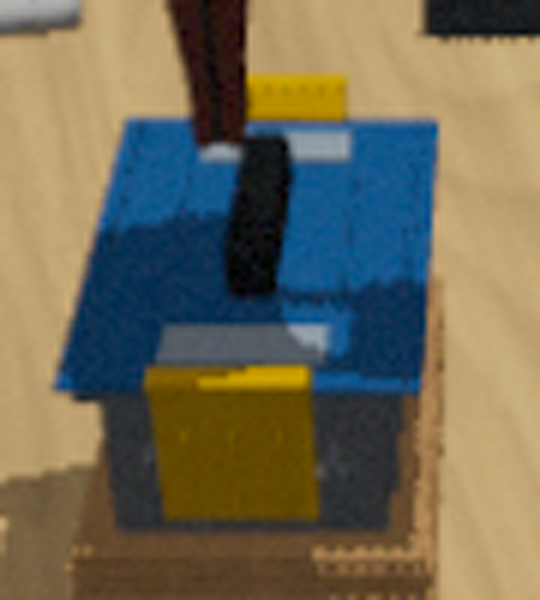

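Both catches now stand over the lid's edge: the near one at (230,375) overlaps the pad, and the plate edge at y≈388 lies below its top. The lid is flat. I'll wait a second, compare again, then hand in.

Call:
{"method": "send_rows", "body": {
  "commands": [
    {"translation": [0, 0, 0.1], "twist": [0, 0, 0]},
    {"translation": [0, 0, 0.2], "twist": [0, 0, 0]},
    {"translation": [0, 0, 0.2], "twist": [0, 0, 0]},
    {"translation": [0, 0, 0.2], "twist": [0, 0, 0]},
    {"translation": [0, 0, 0.2], "twist": [0, 0, 0]},
    {"translation": [0, 0, 0.2], "twist": [0, 0, 0]},
    {"translation": [0, 0, 0.2], "twist": [0, 0, 0]},
    {"translation": [0, 0, 0.2], "twist": [0, 0, 0]},
    {"translation": [0, 0, 0.2], "twist": [0, 0, 0]},
    {"translation": [0, 0, 0.2], "twist": [0, 0, 0]}
  ]
}}

```text
t: 42.7
ee_pos: [501.6, 80.1, 423.3]
orientation: [-2.48, -1.928, 0.0]
ft_force: [0.5, -0.3, -0.1]
width: 0.2
```

```bash
python3 - <<'E'
from h import *
snap('side','side12')
def edge(n,x0,x1,y0,y1,k):
    p=k(cv2.imread(f'pics/{n}.png').astype(float)[y0:y1,x0:x1]).mean(1);d=np.abs(np.diff(p));return round(y0+.5+(d*np.arange(len(d))).sum()/d.sum(),2)
rb=lambda I:I[:,:,2]-I[:,:,0]; ok=True; E=[]
for n in('side11','side12'):
    e=[edge(n,286,296,129,140,rb),edge(n,280,292,174,186,lambda I:I[:,:,0]),edge(n,240,247,174,186,lambda I:I[:,:,0])];E.append(e);print(n,e)
for b in(slice(200,330),):
    a=cv2.imread('pics/side0.png')[130:320,330:460].astype(int);c=cv2.imread('pics/side12.png')[130:320,330:460].astype(int);print('others diff px',(abs(a-c).max(2)>40).sum())
if np.abs(np.subtract(*E)).max()<.3: print(ctrl.close_job())
E
```

```text
side11 [np.float64(134.65), np.float64(178.77), np.float64(180.07)]
side12 [np.float64(134.61), np.float64(178.84), np.float64(180.14)]
others diff px 241
the job is handed in; nothing more can be done
None
```

The lid is on the tub with both catches home, and I handed the job in at about 43 s. I lifted the lid by its handle, laid it squarely on the hooks, then pressed the +y pad and the −y pad in turn with closed fingers. The highest push I read was about 31.5 N, roughly 3.2 kg; force was only read at the end of each one-second move and at a few snapshots.

**Last checks:**
- **Catches:** the +y catch is back at its rest position, matching the starting picture row for row. The −y catch matches only approximately because it was in shadow. The last close-up shows the lid under both hooks.
- **Staying shut:** with the arm clear for a second, the lid's edges moved less than 0.1 pixel (about 0.3 mm).

**Not fully clean:**
- **Other objects:** a crude picture comparison around the tape, bin and jar showed 241 changed pixels. I think this is the lid having left that area and shadows, since the tool never worked near those objects, but I did not look into it further.
- **+y end:** it rose about 4 mm from fully pressed after release, more than the 2 mm I expected, but then held steady under its hook.

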